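# Stage the sample canister and hold the warmer's lid half open

### The arm

A 6-joint arm with a two-finger parallel gripper is mounted at the origin on the work surface. World frame = base frame: x ahead of the robot, y to its left, z up, the work surface at z = 0. Lengths are in m, angles in rad, forces in N, time in s.
With the tool pointing down it reaches from about 0.375 to 0.975 m from the base axis. Payload 3.8 kg.
Tool frame: the origin (TCP) lies at the very end of the fingers, on their centre line; the grasp point (between the pads) lies 19 mm behind it; z points along the fingers, y is the line along which they close (so a half turn about z gives the same grasp; the last joint's range is limited). The gripper opens to 85 mm and grips with 20 to 120 N. Pads are 22 mm wide; open, the fingers measure 114 mm over their backs; the gripper's body (76 mm by 85 mm) begins 54 mm behind the grasp point. The pads swing forward as they close: fully open they stand 13 mm farther back than shut.
Start: joints at [1.264, 0.264, 1.604, -0, 1.274, -0.037], TCP at [0.18, 0.651, 0.231] pointing down, gripper open.
Joint ranges: [-2.63, 2.63], [-0.94, 2.18], [0.31, 2.57], [-1.31, 4.45], [0, 2.66], [-2.55, 2.55]. Speed limits (rad/s): [2.57, 2.57, 3.14, 3.14, 3.14, 3.14].

### API

Orientations are given as a rotation vector (axis times angle).
In Python, from workcell import read_state, read_camera, calibration, finish_job gives the robot as it stands.
- The arm moves only by the tool step_arm, never from a script. Its argument "commands" is a list of rows, each an object of numbers: "fingers": the gripper's target within -1 to 1 (shut at 1, half-way at 0, fully open at -1); "dx", "dy", "dz": the shift along the tool's x, y, z in m; "roll": the turn about the tool's z in degrees. In form: [{"fingers": .., "dx": .., "dy": .., "dz": .., "roll": ..}, ...]. A call has 1 to 8 rows; each row is the pose to reach, as a shift and turn from the pose commanded when the call began, along the tool's axes at that moment; what a row does not reach only later rows make up. A row lasts 1/8 s, in which the tool goes at most 62.5 mm and 10.7 degrees, less where a joint would pass 70% of its speed; a pose out of reach is approached as far as the arm can. A call with a gripper value outside its range is refused whole. The fingers move at their own pace and stop on an object; "squeeze" is the grip in N (left out, the last holds). Time passes only in rows, so rows that repeat a pose let the fingers close. It gives the time, the measured TCP pose, the force, the opening and the grip force at its end, in the units of the state.
- read_state(): the state, without advancing time (a new reading comes with each control period).
- read_camera(name): name is "scene" or "top" or "wrist"; returns (picture, depth): 400x640x3 uint8, blue, green, red; 400x640 float32, m along the optical axis (not along the pixel's ray), 0 where there is no reading.
- calibration(name): a dict with "intrinsics" (3x3 intrinsics, pixels), "world_to_cam" (4x4, takes a point from world to camera coordinates). Camera axes: x right, y up, looking along -z (the intrinsics and any distortion apply to the point x, -y, -z); pixel columns grow to the right and rows downward; lengths in m; the calibration is good to about 2 mm. A picture is of the moment at which its call begins: read the wrist's pose just before it. calibration takes no time and is no camera call; for the wrist camera it gives the pose at the moment of the call.
- finish_job(): hands the job in; it is judged then, once.
The state is a dict: "time": time; "q": joint angles; "joint_vel": joint speeds; "joint_torque": joint torques, N m; "tool_pos": TCP position; "tcp_rot": TCP orientation; "wrist_force": force on the tool from outside, world axes, zero at the start; "torque": the same for the moment, N m; "width": opening from 0.0 (shut) to 1.0 (fully open); "grip_force": force on a finger pad.
Only numpy, scipy, OpenCV 4.12 (cv2) and the standard library are available. Lean on these libraries where they do the work, as an engineer would, in place of code of your own. Each camera call takes 0.05 s, during which the arm holds its last target. There are 200 camera calls.

### The job

Get the block warmer ready for a colleague to load: lift the red-handled sample canister off the steel stand, set it down upright in the middle of the green mat without dropping it, and let go of it. Then raise the warmer's blue lid (it has a black pull bar at the front) and finish holding it still, open at 50 degrees (give or take five), because it falls shut if let go: your program ends while the gripper is still holding the lid. Leave the other things on the bench alone and do not tip the canister.

Things in the scene. Friction and masses are not known exactly. Their poses are not given: they have to be found in the camera images.
- canister_mid (a point): The canister: upright closed aluminium cylinder, 90 mm across (94 at its dark lid), 102 mm tall, 0.35 to 0.65 kg, with a rigid red arch handle; 155 mm tall in all. This point is on its axis, 75 mm above its underside; z up. The handle's straight round top bar, 10 mm thick, 64 mm long, runs along the canister's y axis, centre line 75 mm above this point, 43 mm free below it. Starts on the stand.
- canister: The same canister, origin at the centre of its underside, same axes.
- stand: Fixed dark steel stand: round top 120 mm across, 60 mm high, on four legs. Origin on the work surface below its centre; its top is 60 mm above.
- mat: Fixed flat green square mat, 150 x 150 x 3 mm. Origin at the centre of its underside, on the work surface; its top is 3 mm above.
- warmer: Fixed white dry-block warmer, 200 mm (its x) by 280 mm (its y), 120 mm tall; with the lid shut 131 mm. Origin at the centre of its underside. Its x axis points from its front (control panel, lid bar) to its hinge at the back, turned at most 0.3 rad from the world's x axis; z up.
- lid_hinge (a point): Fixed point at the middle of the lid's hinge line, 100 mm behind the warmer's origin along its x axis and 126 mm up. The hinge line runs along the warmer's y axis.
- lid_bar (a point): Middle of the lid's black round pull bar, 12 mm thick, along the warmer's y axis, 45 mm out from the lid's front edge in the lid's plane, 245 mm from the hinge line, on two arms (120 mm free between them). Lid shut: bar 126 mm above the bench, free space below, 39 mm gap to the lid. It rises and goes back in an arc about the hinge and can turn between the fingers.
- lid (a joint): Angle of the blue lid (200 x 280 x 10 mm, 0.35 to 0.55 kg) in rad: 0 shut (level), growing as its front edge rises, at most 1.35; 50 degrees is 0.873. The hinge has next to no friction: the lid falls shut from any angle when let go.
- bottle_a: Bystander, to be left alone: loose clear glass bottle with blue cap, 66 mm across, 160 mm tall. Origin at the centre of its underside.
- bottle_b: Bystander, to be left alone: loose amber glass bottle with blue cap, 66 mm across, 160 mm tall. Origin at the centre of its underside.
- dish_stack: Bystander, to be left alone: loose stack of five round culture dishes, 90 mm across, 75 mm tall. Origin at the centre of its underside.
- tube_rack: Bystander, to be left alone: loose orange tube rack with capped tubes, 100 x 60 x 75 mm. Origin at the centre of its underside.
- timer: Bystander, to be left alone: loose white bench timer lying flat, 60 x 70 x 22 mm. Origin at the centre of its underside.
There are look-alikes about, which are no part of the job. What is shaped like the canister but pink, purple or yellow is not meant.

How it is judged:
On the way, in this order (a step that is already met when the one before it is completed fails the run):
1. the canister is lifted clear of the stand by the gripper (height (world z) of canister above 0.075 m and contact force between canister and stand below 0.1 N and contact force between the fingers and canister above 1 N), for 0.2 s.
2. the canister stands upright on the mat and is let go, the lid still shut (horizontal distance between canister and mat below 0.03 m and angle between canister's own z axis and vertical below 0.1 rad and height (world z) of canister below 0.008 m and contact force between canister and mat above 1.5 N and contact force between the fingers and canister below 0.1 N and linear speed of canister below 0.03 m/s and value of joint lid below 0.1 rad), for 0.3 s.
3. the lid is raised by the gripper (value of joint lid above 0.3 rad and contact force between the fingers and lid above 1 N), for 0.1 s.
At the end, for the whole second after the job is handed in: Canister at rest on the mat, upright within 0.1 rad, within 30 mm of the mat's centre, not touched by the fingers or lid; lid held still (under 0.08 rad/s) at 0.773 to 0.973 rad by the fingers (over 1 N) through the last second (horizontal distance between canister and mat below 0.03 m and angle between canister's own z axis and vertical below 0.1 rad and height (world z) of canister below 0.008 m and contact force between canister and mat above 1.5 N and contact force between the fingers and canister below 0.1 N and linear speed of canister below 0.03 m/s and value of joint lid between 0.773 and 0.973 rad and velocity of joint lid between -0.08 and 0.08 rad/s and contact force between the fingers and lid above 1 N and contact force between canister and lid below 0.1 N); the arm keeps its last pose, push and grip.
It fails at once if the canister is tipped by more than 30 degrees (angle between canister's own z axis and vertical above 0.52 rad).
It fails at once if the canister is dropped (moves faster than 0.5 m/s with no finger on it) (linear speed of canister above 0.5 m/s and contact force between the fingers and canister below 0.05 N).
It fails at once if a bystander is moved by more than 30 mm (distance of any of bottle_a, bottle_b, dish_stack, tube_rack, timer from where it was at the start of the episode above 0.03 m).
It also fails if it takes over 58 s, if anything falls off the work surface, if the arm or the gripper's body presses on something with over 40 N, if the wrist force passes 120 N, or if a joint passes its speed limit or range.

## Working session

There is one attempt and no reset: what is moved stays moved. The work goes in short steps, Python scripts to look and compute and a tool call to move; the robot and the scene stay as the last step left them, time stands still between calls to the robot, and variables do not carry over. Pictures are saved under pics/ and viewed, at most 10 in all, crops included, and the job is handed in when it is done.

Besides the shell and the picture viewer there is one more tool, called after "Request:" as name([rows], argument=value, ...), one row to a line, values as JSON. step_arm: Moves the arm, as the interface text tells. Its arguments: {"type":"object","properties":{"commands":{"type":"array","items":{"type":"object","properties":{"fingers":{"type":"number"},"dx":{"type":"number"},"dy":{"type":"number"},"dz":{"type":"number"},"roll":{"type":"number"}}}},"squeeze":{"type":"number"}},"required":["commands"]}

```bash
mkdir -p pics; cat > h.py <<'E'
import numpy as np, cv2
from workcell import *
def cloud(name):
    c=calibration(name); im,d=read_camera(name); K=np.array(c["intrinsics"]); T=np.linalg.inv(np.array(c["world_to_cam"]))
    v,u=np.mgrid[0:400,0:640]
    P=np.stack([(u-K[0,2])/K[0,0]*d,-(v-K[1,2])/K[1,1]*d,-d,np.ones_like(d)],-1)@T.T
    P=P[...,:3]; P[d==0]=np.nan
    return im,d,P
E
python3 - <<'E'
from h import *
s=read_state(); print({k:np.round(v,3) for k,v in s.items()})
print({k:v for k,v in calibration("top").items() if k!='x'})
a,_,Pa=cloud("top"); b,_,Pb=cloud("scene"); np.savez("c0.npz",a=a,Pa=Pa,b=b,Pb=Pb)
cv2.imwrite("pics/top.png",a); cv2.imwrite("pics/scene.png",b)
E
```

```text
{'time': np.float64(0.0), 'q': array([ 1.264,  0.265,  1.605, -0.   ,  1.274, -0.037]), 'joint_vel': array([-0.   ,  0.   , -0.   ,  0.002, -0.   , -0.   ]), 'joint_torque': array([ 2.0000e-03, -5.1511e+01, -3.6732e+01,  0.0000e+00,  1.3000e-02,
        0.0000e+00]), 'tool_pos': array([0.18, 0.65, 0.23]), 'tcp_rot': array([-0.422, -3.113,  0.004]), 'wrist_force': array([-0.555, -0.408, -0.686]), 'torque': array([ 0.035, -0.001, -0.002]), 'grip_force': np.float64(0.0), 'width': np.float64(1.004)}
{'intrinsics': array([[453.37938517,   0.        , 316.42286609],
       [  0.        , 453.37938517, 202.52500112],
       [  0.        ,   0.        ,   1.        ]]), 'world_to_cam': array([[-0.0097897 , -0.99993782, -0.00534049,  0.08136281],
       [ 0.997131  , -0.01016283,  0.07500988, -0.59021183],
       [-0.07505949, -0.00459085,  0.99716849, -1.76816522],
       [ 0.        ,  0.        ,  0.        ,  1.        ]])}
```

View pics/top.png

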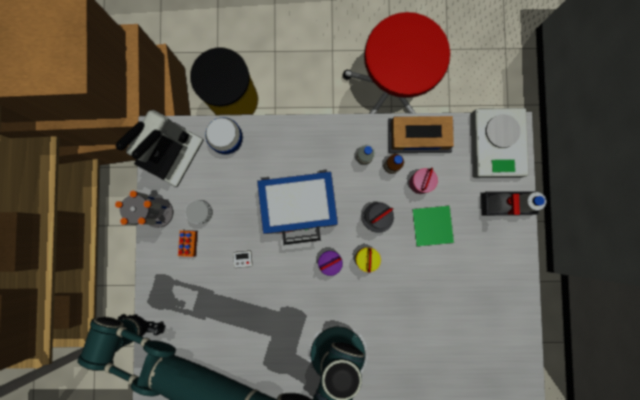

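View pics/scene.png

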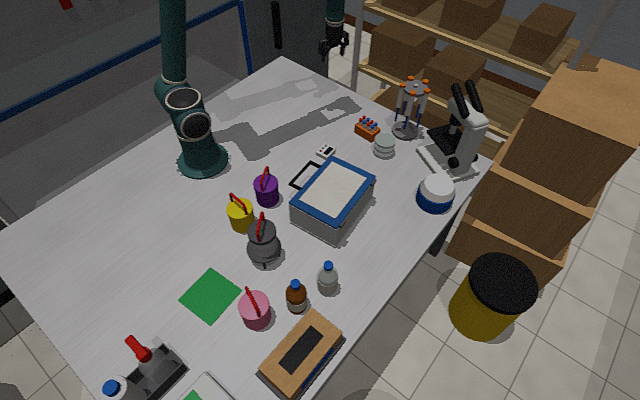

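Top view: the candidates are grey/dark with a red handle (378,216), pink (423,181), purple (329,263) and yellow (368,260). The first fits because it is aluminium-coloured and sits on the dark stand. The mat is at (433,225), the warmer at (297,203) and its bar at (301,238). I'll confirm in one crop and measure.

```bash
python3 - <<'E'
from h import *
z=np.load("c0.npz"); a,Pa,b,Pb=[z[k] for k in("a","Pa","b","Pb")]
cv2.imwrite("pics/crop.png",np.hstack([cv2.resize(a[180:290,310:460],None,fx=2.6,fy=2.6,interpolation=2),cv2.resize(b[190:300,210:360],None,fx=2.6,fy=2.6,interpolation=2)]))
def region(I,r): 
    m=np.zeros(I.shape[:2],bool); m[r[0]:r[1],r[2]:r[3]]=1; return m
def axis(p):
    q=p[:,:2]-np.median(p[:,:2],0); w,v=np.linalg.eigh(q.T@q); d=v[:,1]; return np.degrees(np.arctan2(d[1],d[0])),np.ptp(q@d)
for n,I,P,r in(("top",a,Pa,(195,240,355,400)),("scene",b,Pb,(205,275,240,290))):
    hsv=cv2.cvtColor(I,cv2.COLOR_BGR2HSV); m=region(I,r)
    red=((hsv[...,0]<8)|(hsv[...,0]>172))&(hsv[...,1]>130)&m
    p=P[red]; p=p[(p[:,2]>.195)&(p[:,2]<.235)]
    print(n,"bar",len(p),np.median(p,0),(p.min(0)+p.max(0))/2,p[:,2].max(),axis(p))
    q=P[m]; q=q[(q[:,2]>.155)&(q[:,2]<.168)]; c,R=cv2.minEnclosingCircle(q[:,:2].astype(np.float32)); print(" canister lid",len(q),c,R)
    g=(hsv[...,0]>45)&(hsv[...,0]<75)&(hsv[...,1]>130)&(P[...,2]<.03)&(abs(P[...,0]-.5)<.3)
    g&=region(I,(190,260,400,470) if n=="top" else (255,335,170,250))
    print(" mat",np.nanmean(P[g],0),cv2.minAreaRect(P[g][:,:2].astype(np.float32)))
    bl=(hsv[...,0]>95)&(hsv[...,0]<125)&(hsv[...,1]>120)&(abs(P[...,2]-.131)<.012)&region(I,(160,240,250,345) if n=="top" else (150,250,280,385))
    print(" lid",bl.sum(),np.median(P[bl],0),cv2.minAreaRect(P[bl][:,:2].astype(np.float32)))
    k=(I.max(2)<60)&(abs(P[...,2]-.128)<.015)&region(I,(225,250,275,325) if n=="top" else (150,200,280,330))
    if k.any(): print(" bar",k.sum(),np.median(P[k],0),cv2.minAreaRect(P[k][:,:2].astype(np.float32)))
for n,u,v in(("bA",365,154),("bB",395,162),("pink",425,181),("purple",329,263),("yellow",368,260),("timer",243,259)): print(n,Pa[v,u])
E
```

```text
top bar 68 [ 0.53015009 -0.15560056  0.21309474] [ 0.53056483 -0.15434675  0.20853257] 0.22052482281018304 (np.float64(124.52913754267603), np.float64(0.08159006657927459))
 canister lid 401 (0.5317407846450806, -0.15827931463718414) 0.046976108103990555
 mat [ 0.49606513 -0.38547086  0.00243581] ((0.49632203578948975, -0.38575178384780884), (0.1433052271604538, 0.14488539099693298), 4.8129048347473145)
 lid 1353 [0.57900354 0.14992405 0.13068769] ((0.5860411524772644, 0.14775864779949188), (0.20109811425209045, 0.2749638259410858), 6.3605828285217285)
 bar 114 [0.44511993 0.1332347  0.12997953] ((0.46193426847457886, 0.13371439278125763), (0.047387946397066116, 0.13440275192260742), 6.166180610656738)
scene bar 67 [ 0.53981073 -0.16954048  0.21387742] [ 0.53710295 -0.16095152  0.2078431 ] 0.21896657958485333 (np.float64(123.34331967790065), np.float64(0.08179544096409096))
 canister lid 490 (0.53138267993927, -0.16030794382095337) 0.048010699450969696
 mat [ 0.49980653 -0.38688392  0.0034571 ] ((0.49736300110816956, -0.3848128020763397), (0.14866863191127777, 0.14809520542621613), 4.554032802581787)
 lid 1289 [0.60651661 0.10998998 0.13172088] ((0.5645906925201416, 0.1446622759103775), (0.2471761554479599, 0.284086138010025), 6.922452449798584)
 bar 136 [0.45054652 0.12715675 0.13068468] ((0.46522068977355957, 0.13434860110282898), (0.050458673387765884, 0.14370745420455933), 6.988264560699463)
bA [ 0.76380517 -0.10891487  0.12556467]
bB [ 0.72658675 -0.21459483  0.16060387]
pink [ 0.66216927 -0.33576739  0.10431604]
purple [0.36100817 0.03145943 0.15388279]
yellow [ 0.36744773 -0.11607695  0.09612314]
timer [0.37194199 0.36589364 0.01792728]
```

View pics/crop.png

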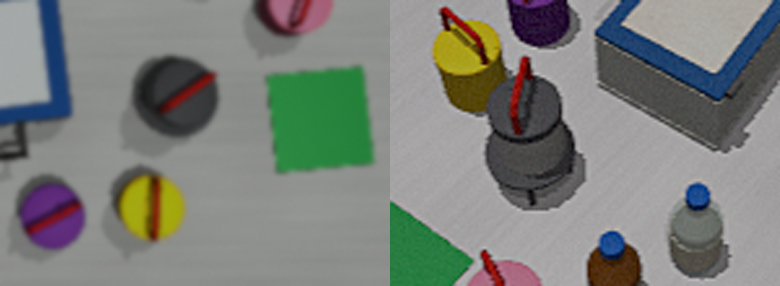

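The crop confirms the grey canister with the red handle on the stand, axis (0.532,-0.158), bar direction about 124°. The mat centre is (0.497,-0.385). The lid yaw is about 6.4° and the lid bar is at (0.443,0.132). Moving above the canister.

Request:
step_arm([
  {"fingers": -1,"dx": -0.05,"dy": -0.06,"dz": -0.05,"roll": 10},
  {"fingers": -1,"dx": -0.1,"dy": -0.11,"dz": -0.05,"roll": 20},
  {"fingers": -1,"dx": -0.14,"dy": -0.16,"dz": -0.05,"roll": 30},
  {"fingers": -1,"dx": -0.18,"dy": -0.21,"dz": -0.05,"roll": 40},
  {"fingers": -1,"dx": -0.22,"dy": -0.26,"dz": -0.05,"roll": 40},
  {"fingers": -1,"dx": -0.26,"dy": -0.31,"dz": -0.05,"roll": 40},
  {"fingers": -1,"dx": -0.3,"dy": -0.36,"dz": -0.05,"roll": 40},
  {"fingers": -1,"dx": -0.33,"dy": -0.41,"dz": -0.05,"roll": 40},
], squeeze=60)

```text
time: 1.1
tool_pos: [0.3768, 0.2013, 0.2811]
tcp_rot: [1.461, 2.781, 0.0]
wrist_force: [1.0, 0.9, -0.1]
width: 0.997
grip_force: 0.0
```

```bash
cat >> h.py <<'E'
from scipy.spatial.transform import Rotation as Ro
def go(p,yaw=None):
    s=read_state(); R=Ro.from_rotvec(s["tcp_rot"]).as_matrix(); y=np.degrees(np.arctan2(R[1,1],R[0,1]))
    print("t",round(float(s["time"]),2),"tcp",np.round(s["tool_pos"],4),"yawY",round(y,1),"zax",np.round(R[:,2],3),"w",round(float(s["width"]),3),"grip",s["grip_force"],"F",np.round(s["wrist_force"],1))
    print("shift",np.round(R.T@(np.array(p)-s["tool_pos"]),4), "roll",None if yaw is None else round(((y-yaw+90)%180)-90,1))
E
python3 -c "
from h import *
go([.532,-.158,.28],34.5)"
```

```text
t 1.1 tcp [0.3768 0.2013 0.2811] yawY 34.6 zax [ 0. -0. -1.] w 0.997 grip 0.0 F [ 1.   0.9 -0.1]
shift [-0.3839 -0.0761  0.0011] roll 0.1
```

Request:
step_arm([
  {"fingers": -1,"dx": -0.06,"dy": -0.012},
  {"fingers": -1,"dx": -0.12,"dy": -0.024},
  {"fingers": -1,"dx": -0.18,"dy": -0.036},
  {"fingers": -1,"dx": -0.24,"dy": -0.048},
  {"fingers": -1,"dx": -0.3,"dy": -0.06},
  {"fingers": -1,"dx": -0.35,"dy": -0.067},
  {"fingers": -1,"dx": -0.35,"dy": -0.067},
  {"fingers": -1,"dx": -0.35,"dy": -0.067},
])

```text
invalid input
```

```bash
python3 - <<'E'
from h import *
go([.532,-.158,.28],34.5)
im,d,P=cloud("wrist"); cv2.imwrite("pics/w1.png",im)
hsv=cv2.cvtColor(im,cv2.COLOR_BGR2HSV); red=((hsv[...,0]<8)|(hsv[...,0]>172))&(hsv[...,1]>130)
p=P[red]; p=p[(p[:,2]>.203)&(p[:,2]<.222)&(np.hypot(p[:,0]-.53,p[:,1]+.158)<.07)]
print(len(p)); 
if len(p)>9: print(np.median(p,0),cv2.minAreaRect(p[:,:2].astype(np.float32)))
E
```

```text
t 1.1 tcp [0.3768 0.2013 0.2811] yawY 34.6 zax [ 0. -0. -1.] w 0.997 grip 0.0 F [ 1.   0.9 -0.1]
shift [-0.3839 -0.0761  0.0011] roll 0.1
0
```

View pics/w1.png

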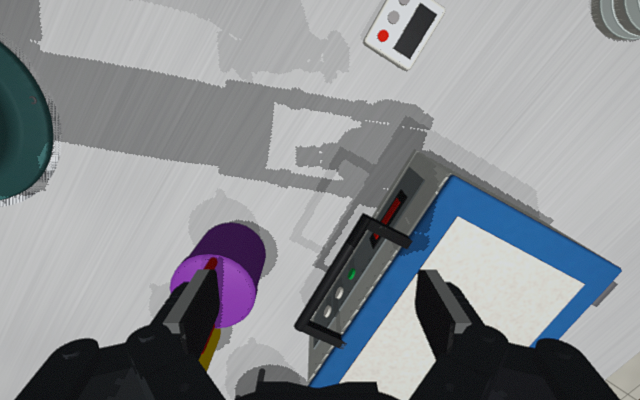

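The call was refused because rows need all their fields, so the arm is still near the warmer. The picture shows the lid bar at about (355,280) and the purple look-alike at (215,280). Repeating with full rows.

Request:
step_arm([
  {"fingers": -1,"dx": -0.06,"dy": -0.012,"dz": 0,"roll": 0},
  {"fingers": -1,"dx": -0.12,"dy": -0.024,"dz": 0,"roll": 0},
  {"fingers": -1,"dx": -0.18,"dy": -0.036,"dz": 0,"roll": 0},
  {"fingers": -1,"dx": -0.24,"dy": -0.048,"dz": 0,"roll": 0},
  {"fingers": -1,"dx": -0.3,"dy": -0.06,"dz": 0,"roll": 0},
  {"fingers": -1,"dx": -0.35,"dy": -0.067,"dz": 0,"roll": 0},
  {"fingers": -1,"dx": -0.35,"dy": -0.067,"dz": 0,"roll": 0},
  {"fingers": -1,"dx": -0.35,"dy": -0.067,"dz": 0,"roll": 0},
], squeeze=60)

```text
time: 2.15
tool_pos: [0.5193, -0.1226, 0.2806]
tcp_rot: [-1.462, -2.779, -0.0]
wrist_force: [-0.6, 1.0, -0.0]
width: 1.001
grip_force: 0.0
```

```bash
python3 - <<'E'
from h import *
go([.532,-.158,.28],34.5)
im,d,P=cloud("wrist"); cv2.imwrite("pics/w2.png",im)
hsv=cv2.cvtColor(im,cv2.COLOR_BGR2HSV); red=((hsv[...,0]<8)|(hsv[...,0]>172))&(hsv[...,1]>130)
p=P[red]; p=p[(p[:,2]>.203)&(p[:,2]<.222)&(np.hypot(p[:,0]-.53,p[:,1]+.158)<.07)]
print(len(p)); 
if len(p)>9: print(np.median(p,0),cv2.minAreaRect(p[:,:2].astype(np.float32)))
E
```

```text
t 2.15 tcp [ 0.5193 -0.1226  0.2806] yawY 34.5 zax [-0.002  0.001 -1.   ] w 1.001 grip 0.0 F [-0.6  1.  -0. ]
shift [-0.0364 -0.0096  0.0005] roll 0.0
1504
[ 0.52582366 -0.14940473  0.21383541] ((0.5304637551307678, -0.15691763162612915), (0.009733373299241066, 0.08662214130163193), 34.136268615722656)
```

View pics/w2.png

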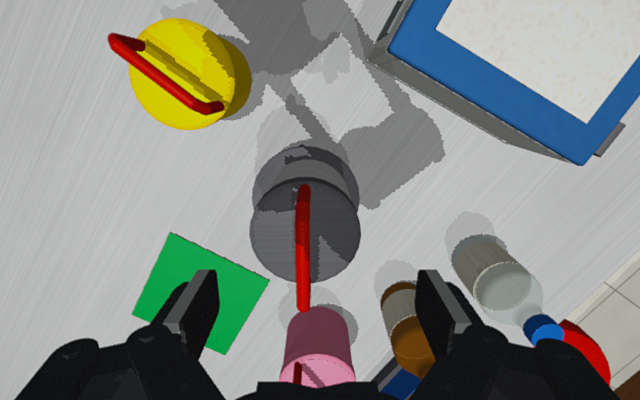

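The wrist view shows the grey canister with its red bar vertical at (303,250). The measured bar centre is (0.531,-0.157) at z=0.214 top, bar angle as expected. Aligning, then descending.

Request:
step_arm([
  {"fingers": -1,"dx": -0.035,"dy": -0.01,"dz": 0,"roll": 0},
  {"fingers": -1,"dx": -0.035,"dy": -0.01,"dz": 0.02,"roll": 0},
  {"fingers": -1,"dx": -0.035,"dy": -0.01,"dz": 0.04,"roll": 0},
  {"fingers": -1,"dx": -0.035,"dy": -0.01,"dz": 0.06,"roll": 0},
  {"fingers": -1,"dx": -0.035,"dy": -0.01,"dz": 0.075,"roll": 0},
  {"fingers": -1,"dx": -0.035,"dy": -0.01,"dz": 0.088,"roll": 0},
  {"fingers": -1,"dx": -0.035,"dy": -0.01,"dz": 0.088,"roll": 0},
  {"fingers": -1,"dx": -0.035,"dy": -0.01,"dz": 0.088,"roll": 0},
], squeeze=60)

```text
time: 3.2
tool_pos: [0.5319, -0.1578, 0.1939]
tcp_rot: [1.461, 2.78, 0.0]
wrist_force: [0.2, -0.1, 0.4]
width: 0.997
grip_force: 0.0
```

```bash
python3 -c "
from h import *
go([.531,-.157,.191],34.5)"
```

```text
t 3.2 tcp [ 0.5319 -0.1578  0.1939] yawY 34.5 zax [ 0.001 -0.    -1.   ] w 0.997 grip 0.0 F [ 0.2 -0.1  0.4]
shift [ 0.0012 -0.0003  0.0029] roll 0.0
```

Request:
step_arm([
  {"fingers": 0,"dx": 0,"dy": 0,"dz": 0.003,"roll": 0},
  {"fingers": 0.5,"dx": 0,"dy": 0,"dz": 0.003,"roll": 0},
  {"fingers": 1,"dx": 0,"dy": 0,"dz": 0.003,"roll": 0},
  {"fingers": 1,"dx": 0,"dy": 0,"dz": 0.003,"roll": 0},
  {"fingers": 1,"dx": 0,"dy": 0,"dz": 0.003,"roll": 0},
  {"fingers": 1,"dx": 0,"dy": 0,"dz": 0.003,"roll": 0},
  {"fingers": 1,"dx": 0,"dy": 0,"dz": 0.003,"roll": 0},
  {"fingers": 1,"dx": 0,"dy": 0,"dz": 0.003,"roll": 0},
], squeeze=60)

```text
time: 4.2
tool_pos: [0.5314, -0.1578, 0.1905]
tcp_rot: [1.462, 2.781, -0.0]
wrist_force: [-2.2, -1.0, 3.3]
width: 0.095
grip_force: 58.5
```

Request:
step_arm([
  {"fingers": 1,"dx": 0,"dy": 0,"dz": -0.005,"roll": 0},
  {"fingers": 1,"dx": 0,"dy": 0,"dz": -0.015,"roll": 0},
  {"fingers": 1,"dx": 0,"dy": 0,"dz": -0.028,"roll": 0},
  {"fingers": 1,"dx": 0,"dy": 0,"dz": -0.04,"roll": 0},
  {"fingers": 1,"dx": 0,"dy": 0,"dz": -0.05,"roll": 0},
  {"fingers": 1,"dx": 0,"dy": 0,"dz": -0.055,"roll": 0},
  {"fingers": 1,"dx": 0,"dy": 0,"dz": -0.055,"roll": 0},
  {"fingers": 1,"dx": 0,"dy": 0,"dz": -0.055,"roll": 0},
])

```text
time: 5.2
tool_pos: [0.5311, -0.1574, 0.2447]
tcp_rot: [-1.461, -2.78, 0.0]
wrist_force: [-0.5, -0.6, -5.6]
width: 0.096
grip_force: 58.5
```

```bash
python3 -c "
from h import *
go([.497,-.385,.246],34.5)"
```

```text
t 5.2 tcp [ 0.5311 -0.1574  0.2447] yawY 34.5 zax [-0.001  0.    -1.   ] w 0.096 grip 58.46805274486542 F [-0.5 -0.6 -5.6]
shift [-0.1681 -0.1571 -0.0014] roll 0.0
```

Request:
step_arm([
  {"fingers": 1,"dx": -0.003,"dy": -0.003,"dz": 0,"roll": 0},
  {"fingers": 1,"dx": -0.01,"dy": -0.009,"dz": 0,"roll": 0},
  {"fingers": 1,"dx": -0.02,"dy": -0.019,"dz": 0,"roll": 0},
  {"fingers": 1,"dx": -0.032,"dy": -0.03,"dz": 0,"roll": 0},
  {"fingers": 1,"dx": -0.045,"dy": -0.042,"dz": 0,"roll": 0},
  {"fingers": 1,"dx": -0.058,"dy": -0.054,"dz": 0,"roll": 0},
  {"fingers": 1,"dx": -0.071,"dy": -0.066,"dz": 0,"roll": 0},
  {"fingers": 1,"dx": -0.084,"dy": -0.078,"dz": 0,"roll": 0},
])

```text
time: 6.2
tool_pos: [0.5146, -0.2723, 0.2452]
tcp_rot: [-1.462, -2.781, -0.0]
wrist_force: [0.3, -0.4, -6.2]
width: 0.093
grip_force: 58.4
```

Request:
step_arm([
  {"fingers": 1,"dx": -0.013,"dy": -0.012,"dz": 0,"roll": 0},
  {"fingers": 1,"dx": -0.026,"dy": -0.024,"dz": 0,"roll": 0},
  {"fingers": 1,"dx": -0.039,"dy": -0.037,"dz": 0,"roll": 0},
  {"fingers": 1,"dx": -0.051,"dy": -0.048,"dz": 0,"roll": 0},
  {"fingers": 1,"dx": -0.063,"dy": -0.059,"dz": 0,"roll": 0},
  {"fingers": 1,"dx": -0.073,"dy": -0.069,"dz": 0,"roll": 0},
  {"fingers": 1,"dx": -0.08,"dy": -0.075,"dz": 0,"roll": 0},
  {"fingers": 1,"dx": -0.084,"dy": -0.079,"dz": 0,"roll": 0},
])

```text
time: 7.2
tool_pos: [0.4973, -0.3855, 0.2452]
tcp_rot: [-1.462, -2.781, -0.0]
wrist_force: [0.1, -0.5, -4.6]
width: 0.088
grip_force: 58.4
```

```bash
python3 -c "
from h import *
go([.497,-.385,.134],34.5)"
```

```text
t 7.2 tcp [ 0.4973 -0.3855  0.2452] yawY 34.5 zax [ 0.  0. -1.] w 0.088 grip 58.409172892570496 F [ 0.1 -0.5 -4.6]
shift [ 0.0006 -0.      0.1112] roll 0.0
```

Request:
step_arm([
  {"fingers": 1,"dx": 0,"dy": 0,"dz": 0.006,"roll": 0},
  {"fingers": 1,"dx": 0,"dy": 0,"dz": 0.02,"roll": 0},
  {"fingers": 1,"dx": 0,"dy": 0,"dz": 0.038,"roll": 0},
  {"fingers": 1,"dx": 0,"dy": 0,"dz": 0.056,"roll": 0},
  {"fingers": 1,"dx": 0,"dy": 0,"dz": 0.074,"roll": 0},
  {"fingers": 1,"dx": 0,"dy": 0,"dz": 0.09,"roll": 0},
  {"fingers": 1,"dx": 0,"dy": 0,"dz": 0.1,"roll": 0},
  {"fingers": 1,"dx": 0,"dy": 0,"dz": 0.105,"roll": 0},
])

```text
time: 8.2
tool_pos: [0.4972, -0.3849, 0.1395]
tcp_rot: [-1.462, -2.78, -0.0]
wrist_force: [0.4, -0.4, -4.6]
width: 0.094
grip_force: 58.4
```

Request:
step_arm([
  {"fingers": 1,"dx": 0,"dy": 0,"dz": 0.002,"roll": 0},
  {"fingers": 1,"dx": 0,"dy": 0,"dz": 0.004,"roll": 0},
  {"fingers": 1,"dx": 0,"dy": 0,"dz": 0.006,"roll": 0},
  {"fingers": 1,"dx": 0,"dy": 0,"dz": 0.006,"roll": 0},
])

```text
time: 8.7
tool_pos: [0.4974, -0.385, 0.1344]
tcp_rot: [1.462, 2.781, -0.0]
wrist_force: [0.9, -0.5, -6.7]
width: 0.088
grip_force: 58.4
```

Not in contact yet, about 1 mm to go.

Request:
step_arm([
  {"fingers": 1,"dx": 0,"dy": 0,"dz": 0.001,"roll": 0},
  {"fingers": 1,"dx": 0,"dy": 0,"dz": 0.002,"roll": 0},
  {"fingers": 1,"dx": 0,"dy": 0,"dz": 0.002,"roll": 0},
])

```text
time: 9.07
tool_pos: [0.4978, -0.3857, 0.1337]
tcp_rot: [1.461, 2.779, -0.001]
wrist_force: [-1.9, 0.2, 3.2]
width: 0.091
grip_force: 59.3
```

Request:
step_arm([
  {"fingers": 0.6,"dx": 0,"dy": 0,"dz": 0,"roll": 0},
  {"fingers": 0.2,"dx": 0,"dy": 0,"dz": 0,"roll": 0},
  {"fingers": -0.2,"dx": 0,"dy": 0,"dz": 0,"roll": 0},
  {"fingers": -0.5,"dx": 0,"dy": 0,"dz": 0,"roll": 0},
  {"fingers": -0.5,"dx": 0,"dy": 0,"dz": 0,"roll": 0},
  {"fingers": -0.5,"dx": 0,"dy": 0,"dz": 0,"roll": 0},
  {"fingers": -0.5,"dx": 0,"dy": 0,"dz": 0,"roll": 0},
])

```text
time: 9.95
tool_pos: [0.4974, -0.385, 0.1322]
tcp_rot: [-1.462, -2.781, -0.0]
wrist_force: [0.3, 0.4, -0.2]
width: 0.745
grip_force: 0.0
```

Request:
step_arm([
  {"fingers": -0.5,"dx": 0,"dy": 0,"dz": -0.01,"roll": 0},
  {"fingers": -0.5,"dx": 0,"dy": 0,"dz": -0.03,"roll": 0},
  {"fingers": -0.5,"dx": 0,"dy": 0,"dz": -0.055,"roll": 0},
  {"fingers": -0.5,"dx": 0,"dy": 0,"dz": -0.08,"roll": 0},
  {"fingers": -0.5,"dx": 0,"dy": 0,"dz": -0.105,"roll": 0},
  {"fingers": -0.5,"dx": 0,"dy": 0,"dz": -0.12,"roll": 0},
  {"fingers": -0.5,"dx": 0,"dy": 0,"dz": -0.12,"roll": 0},
])

```text
time: 10.82
tool_pos: [0.4983, -0.3857, 0.2549]
tcp_rot: [1.46, 2.777, -0.001]
wrist_force: [0.6, 0.1, 0.1]
width: 0.751
grip_force: 0.0
```

```bash
python3 - <<'E'
from h import *
go([.43,.10,.25],6.4)
b,_,P=cloud("scene"); cv2.imwrite("pics/s2.png",cv2.resize(b[200:360,120:330],None,fx=3,fy=3))
q=P[200:330,150:280].reshape(-1,3); q=q[(q[:,2]>.095)&(q[:,2]<.11)&(np.hypot(q[:,0]-.497,q[:,1]+.385)<.08)]
print(len(q),cv2.minEnclosingCircle(q[:,:2].astype(np.float32)),np.median(q[:,2]))
E
```

```text
t 10.82 tcp [ 0.4983 -0.3857  0.2549] yawY 34.5 zax [ 0.003 -0.003 -1.   ] w 0.751 grip 0.0 F [0.6 0.1 0.1]
shift [0.4388 0.2192 0.0033] roll 28.1
574 ((0.4977423846721649, -0.38728800415992737), 0.04744647443294525) 0.10497217930333913
```

View pics/s2.png

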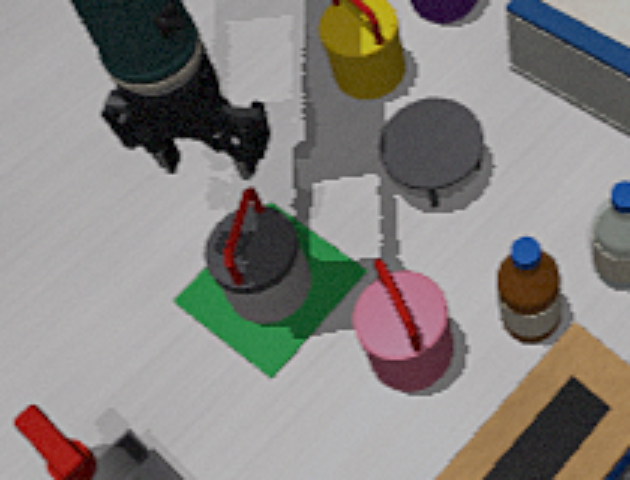

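The picture shows the canister upright in the middle of the mat (crop 258,260), with its lid centre measured at (0.498,-0.387,0.105). The gripper is clear. On to the lid bar.

Request:
step_arm([
  {"fingers": 0,"dx": 0.05,"dy": 0.025,"dz": 0,"roll": 7},
  {"fingers": 0.2,"dx": 0.1,"dy": 0.05,"dz": 0,"roll": 14},
  {"fingers": 0.2,"dx": 0.15,"dy": 0.075,"dz": 0,"roll": 21},
  {"fingers": 0.2,"dx": 0.2,"dy": 0.1,"dz": 0,"roll": 28},
  {"fingers": 0.2,"dx": 0.25,"dy": 0.125,"dz": 0,"roll": 28},
  {"fingers": 0.2,"dx": 0.3,"dy": 0.15,"dz": 0,"roll": 28},
  {"fingers": 0.2,"dx": 0.35,"dy": 0.175,"dz": 0,"roll": 28},
  {"fingers": 0.2,"dx": 0.35,"dy": 0.175,"dz": 0,"roll": 28},
])

```text
time: 11.88
tool_pos: [0.4415, 0.0058, 0.2509]
tcp_rot: [-2.082, -2.349, 0.001]
wrist_force: [0.0, -0.3, -0.6]
width: 0.402
grip_force: 0.0
```

```bash
python3 - <<'E'
from h import *
go([.443,.132,.25],6.4)
im,d,P=cloud("wrist"); cv2.imwrite("pics/w3.png",im)
k=(im.max(2)<70)&(P[...,2]>.115)&(P[...,2]<.14)&(abs(P[...,0]-.455)<.05)&(abs(P[...,1]-.132)<.09)
p=P[k]; print(len(p))
if len(p)>9:
    print(cv2.minAreaRect(p[:,:2].astype(np.float32)))
    n=np.array([np.cos(.111),np.sin(.111)]); f=p[:,:2]@n; print("front edge along x", np.percentile(f,[1,5,25,50]), "expected bar", np.dot([.443,.132],n))
E
```

```text
t 11.88 tcp [0.4415 0.0058 0.2509] yawY 6.9 zax [-0.002  0.001 -1.   ] w 0.402 grip 0.0 F [ 0.  -0.3 -0.6]
shift [0.1251 0.0166 0.001 ] roll 0.5
2818
((0.4687264859676361, 0.09336371719837189), (0.056986890733242035, 0.1081402376294136), 7.439269542694092)
front edge along x [0.44798522 0.44860839 0.45174736 0.45604008] expected bar 0.45489563010259687
```

View pics/w3.png

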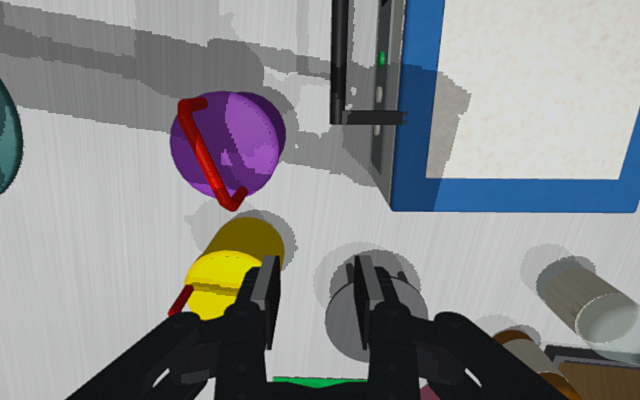

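The wrist view shows the bar along column ~338 in the rows above 120, with the lid edge at ~column 395. The bar axis matches the expectation (0.454 vs 0.455).

Request:
step_arm([
  {"fingers": 0.2,"dx": 0.05,"dy": 0.007,"dz": 0,"roll": 0.5},
  {"fingers": 0.2,"dx": 0.09,"dy": 0.012,"dz": 0,"roll": 0.5},
  {"fingers": 0.2,"dx": 0.125,"dy": 0.0165,"dz": 0,"roll": 0.5},
  {"fingers": 0.2,"dx": 0.125,"dy": 0.0165,"dz": 0.03,"roll": 0.5},
  {"fingers": 0.2,"dx": 0.125,"dy": 0.0165,"dz": 0.06,"roll": 0.5},
  {"fingers": 0.2,"dx": 0.125,"dy": 0.0165,"dz": 0.08,"roll": 0.5},
  {"fingers": 0.2,"dx": 0.125,"dy": 0.0165,"dz": 0.08,"roll": 0.5},
])

```text
time: 12.8
tool_pos: [0.4437, 0.1269, 0.1696]
tcp_rot: [-2.101, -2.331, 0.008]
wrist_force: [-0.5, -0.1, 0.5]
width: 0.402
grip_force: 0.0
```

```bash
python3 -c "
from h import *
go([.443,.132,.107],6.4)"
```

```text
t 12.8 tcp [0.4437 0.1269 0.1696] yawY 5.9 zax [-0.006 -0.002 -1.   ] w 0.402 grip 0.0 F [-0.5 -0.1  0.5]
shift [0.0052 0.0002 0.0626] roll -0.5
```

Request:
step_arm([
  {"fingers": 0.2,"dx": 0.005,"dy": 0,"dz": 0.02,"roll": 0},
  {"fingers": 0.2,"dx": 0.005,"dy": 0,"dz": 0.04,"roll": 0},
  {"fingers": 0.2,"dx": 0.005,"dy": 0,"dz": 0.055,"roll": 0},
  {"fingers": 0.2,"dx": 0.005,"dy": 0,"dz": 0.0625,"roll": 0},
  {"fingers": 0.2,"dx": 0.005,"dy": 0,"dz": 0.0625,"roll": 0},
  {"fingers": 0.2,"dx": 0.005,"dy": 0,"dz": 0.0625,"roll": 0},
], squeeze=60)

```text
time: 13.55
tool_pos: [0.4454, 0.1336, 0.1105]
tcp_rot: [2.101, 2.335, 0.002]
wrist_force: [-0.0, 0.1, -0.9]
width: 0.399
grip_force: 0.0
```

Request:
step_arm([
  {"fingers": 0.5,"dx": 0,"dy": 0,"dz": 0,"roll": 0},
  {"fingers": 1,"dx": 0,"dy": 0,"dz": 0,"roll": 0},
  {"fingers": 1,"dx": 0,"dy": 0,"dz": 0,"roll": 0},
  {"fingers": 1,"dx": 0,"dy": 0,"dz": 0,"roll": 0},
  {"fingers": 1,"dx": 0,"dy": 0,"dz": 0,"roll": 0},
  {"fingers": 1,"dx": 0,"dy": 0,"dz": 0,"roll": 0},
])

```text
time: 14.3
tool_pos: [0.4415, 0.1333, 0.1102]
tcp_rot: [-2.098, -2.332, 0.008]
wrist_force: [-11.3, -1.7, 10.5]
width: 0.117
grip_force: 58.5
```

```bash
python3 - <<'E'
from h import *
go([.443,.132,.107],6.4)
s=read_state(); R=Ro.from_rotvec(s["tcp_rot"]).as_matrix(); p0=s["tool_pos"]
n=np.array([np.cos(np.radians(6.4)),np.sin(np.radians(6.4)),0])
for a in range(0,51,5):
    r=np.radians(a); d=.245*((1-np.cos(r))*n+np.sin(r)*np.array([0,0,1])); print(a,np.round(R.T@d,3))
E
```

```text
t 14.3 tcp [0.4415 0.1333 0.1102] yawY 6.1 zax [-0.007 -0.001 -1.   ] w 0.117 grip 58.524633049964905 F [-11.3  -1.7  10.5]
shift [-0.0014  0.0014  0.0031] roll -0.3
0 [0. 0. 0.]
5 [-0.     0.001 -0.021]
10 [ 0.     0.003 -0.043]
15 [ 0.     0.008 -0.063]
20 [ 0.     0.014 -0.084]
25 [ 0.     0.022 -0.104]
30 [ 0.     0.032 -0.123]
35 [ 0.     0.043 -0.141]
40 [ 0.     0.056 -0.158]
45 [ 0.     0.071 -0.174]
50 [ 0.     0.086 -0.188]
```

Request:
step_arm([
  {"fingers": 1,"dx": 0,"dy": -0.003,"dz": -0.005,"roll": 0},
  {"fingers": 1,"dx": 0,"dy": -0.003,"dz": -0.015,"roll": 0},
  {"fingers": 1,"dx": 0,"dy": -0.001,"dz": -0.03,"roll": 0},
  {"fingers": 1,"dx": 0,"dy": 0.001,"dz": -0.045,"roll": 0},
  {"fingers": 1,"dx": 0,"dy": 0.005,"dz": -0.063,"roll": 0},
  {"fingers": 1,"dx": 0,"dy": 0.011,"dz": -0.084,"roll": 0},
  {"fingers": 1,"dx": 0,"dy": 0.019,"dz": -0.104,"roll": 0},
  {"fingers": 1,"dx": 0,"dy": 0.019,"dz": -0.104,"roll": 0},
])

```text
time: 15.3
tool_pos: [0.4642, 0.1359, 0.216]
tcp_rot: [2.101, 2.335, 0.002]
wrist_force: [-4.0, 1.7, -2.5]
width: 0.111
grip_force: 58.8
```

```bash
cat >> h.py <<'E'
def lid(p0=np.array([.4415,.1333,.1102])):
    s=read_state(); R=Ro.from_rotvec(s["tcp_rot"]).as_matrix(); p=s["tool_pos"]
    n=np.array([np.cos(np.radians(6.4)),np.sin(np.radians(6.4)),0]); d=p-p0
    h=.245-d@n; print("angle",np.degrees(np.arctan2(d[2],h)),"radius",np.hypot(d[2],h),"lateral",d@np.array([-n[1],n[0],0]))
    for a in (30,35,40,45,48,50):
        r=np.radians(a); t=p0+.245*((1-np.cos(r))*n+np.sin(r)*np.array([0,0,1])); print(a,np.round(R.T@(t-p),3))
E
python3 -c "
from h import *
go([.44,.13,.1]); lid()"
```

```text
t 15.3 tcp [0.4642 0.1359 0.216 ] yawY 6.0 zax [ 0.001  0.001 -1.   ] w 0.111 grip 58.78702104091644 F [-4.   1.7 -2.5]
shift [-0.0034 -0.0249  0.116 ] roll None
angle 25.46747142113457 radius 0.24604673622164913 lateral 2.6563506442490866e-05
30 [ 0.     0.01  -0.017]
35 [ 0.     0.021 -0.035]
40 [ 0.     0.035 -0.052]
45 [ 0.     0.049 -0.067]
48 [ 0.     0.058 -0.076]
50 [ 0.     0.065 -0.082]
```

Request:
step_arm([
  {"fingers": 1,"dx": 0,"dy": 0.005,"dz": -0.009,"roll": 0},
  {"fingers": 1,"dx": 0,"dy": 0.012,"dz": -0.022,"roll": 0},
  {"fingers": 1,"dx": 0,"dy": 0.021,"dz": -0.035,"roll": 0},
  {"fingers": 1,"dx": 0,"dy": 0.034,"dz": -0.052,"roll": 0},
  {"fingers": 1,"dx": 0,"dy": 0.049,"dz": -0.067,"roll": 0},
  {"fingers": 1,"dx": 0,"dy": 0.058,"dz": -0.076,"roll": 0},
  {"fingers": 1,"dx": 0,"dy": 0.064,"dz": -0.082,"roll": 0},
  {"fingers": 1,"dx": 0,"dy": 0.064,"dz": -0.082,"roll": 0},
])

```text
time: 16.3
tool_pos: [0.5248, 0.1427, 0.2992]
tcp_rot: [-2.098, -2.333, 0.004]
wrist_force: [-17.2, 1.1, 13.4]
width: 0.113
grip_force: 59.1
```

Request:
step_arm([
  {"fingers": 1,"dx": 0,"dy": 0,"dz": 0,"roll": 0},
  {"fingers": 1,"dx": 0,"dy": 0,"dz": 0,"roll": 0},
  {"fingers": 1,"dx": 0,"dy": 0,"dz": 0,"roll": 0},
  {"fingers": 1,"dx": 0,"dy": 0,"dz": 0,"roll": 0},
])

```text
time: 16.8
tool_pos: [0.5241, 0.1427, 0.2986]
tcp_rot: [-2.098, -2.332, 0.005]
wrist_force: [-16.8, 1.1, 13.3]
width: 0.11
grip_force: 59.1
```

```bash
python3 - <<'E'
from h import *
go([.44,.13,.1]); lid()
b,_,P=cloud("scene"); cv2.imwrite("pics/s3.png",b)
hsv=cv2.cvtColor(b,cv2.COLOR_BGR2HSV); n=np.array([np.cos(.112),np.sin(.112)])
bl=(hsv[...,0]>95)&(hsv[...,0]<125)&(hsv[...,1]>120)&(P[...,2]>.14)&(P[...,2]<.33)&(abs(P[...,1]-.15)<.17)&(abs(P[...,0]-.58)<.13)
p=P[bl]; u=p[:,:2]@n; print(len(p)); f=np.polyfit(u,p[:,2],1); print("lid slope deg",np.degrees(np.arctan(-f[0])))
q=P[200:330,150:280].reshape(-1,3); q=q[(q[:,2]>.095)&(q[:,2]<.11)&(np.hypot(q[:,0]-.497,q[:,1]+.385)<.08)]
print(len(q),cv2.minEnclosingCircle(q[:,:2].astype(np.float32)))
E
```

```text
t 16.8 tcp [0.5241 0.1427 0.2986] yawY 6.1 zax [-0.006  0.001 -1.   ] w 0.11 grip 59.06588673591614 F [-16.8   1.1  13.3]
shift [-0.0039 -0.0839  0.1991] roll None
angle 49.339258114683396 radius 0.24836025621761057 lateral 9.893144778640518e-05
30 [-0.    -0.05   0.066]
35 [-0.    -0.039  0.048]
40 [-0.    -0.026  0.031]
45 [-0.    -0.011  0.015]
48 [-0.    -0.002  0.006]
50 [-0.     0.004  0.001]
1119
lid slope deg 48.606127566720055
582 ((0.49722957611083984, -0.38683879375457764), 0.04728647321462631)
```

View pics/s3.png

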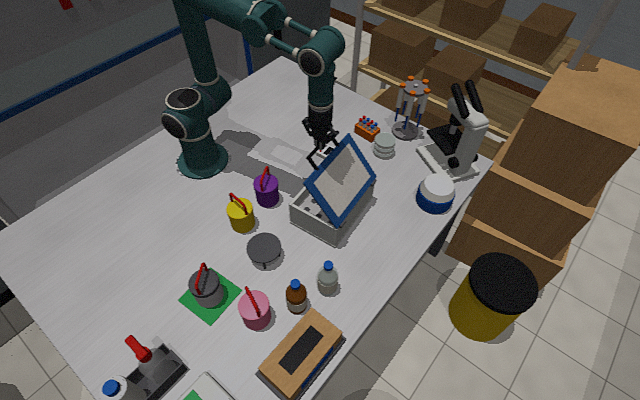

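The picture shows the lid open at (340,185) and held by the gripper, and the canister on the mat at (207,288). The lid angle is 49° by both kinematics and depth, and it is steady.

```bash
python3 -c "
from workcell import *
print(finish_job())"
```

```text
the job is handed in; nothing more can be done
None
```

The canister stands upright and released in the middle of the mat, the gripper is holding the lid steady at about 49°, and the job is handed in; no verdict came back.

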